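# Dispense one blank and nudge it into the empty bay

## Task

Press the plunger of the blank dispenser fully down once and let it come back up, so that a single aluminium blank slides out onto the bench. Then nudge that blank sideways along the bench, never lifting it, into the empty one of the two railed bays, until the whole disc lies between the rails, and let go. Grasp nothing, leave the other blanks in the magazine and in the full bay, and do not disturb the things standing around.

Things in the scene. Friction and masses are not known exactly. Their poses are not given: they have to be found in the camera images.
- dispenser: Fixed blank dispenser: green housing 102 (x) x 66 x 85 mm tall, at own x = -125 to -24 mm, then an open-topped square steel magazine 57 mm wide, 40 mm tall, to x = +28.5 mm. Strips 5 mm high beside it reach y = +-49 mm. Origin: on the bench at the magazine's axis. Own +x: the way a blank comes out, roughly away from the robot (turned up to 13 degrees).
- plunger_top (a point): Centre of the top of the plunger's head, a plain metal mushroom 40 mm across and 12 mm thick on a steel stem, on top of the housing at the dispenser's own x = -78 mm. It stands 133 mm above the bench when up and follows the plunger. Press straight down.
- plunger (a joint): Plunger travel, m: 0 = up (at the start), 0.031 = fully down (hard stop). Its spring (6 N at the top, 10 N at the bottom; up to 16 N with friction) returns it. A pusher moves 2.6 times as far: a full press slides the lowest blank out to about 78 mm ahead of the magazine's axis (up to 20 mm more if quick). On the way up the next blank drops; another press would eject it.
- blank1: The lowest of the three plain aluminium discs (blanks) in the magazine, the one that comes out: 44 mm diameter, 10 mm thick, 30 to 60 g. Origin: centre of its underside, z up. It slides flat on the bench.
- bay_empty: The bay with no blank in it: two parallel steel rails fixed to the bench, 84 mm long (along the bay's own y), 10 mm wide, 9 mm high, 70 mm clear between them (at own x = +-35 to +-45 mm); no floor, open at both ends, one of which faces the outlet. Origin: on the bench, middle of the bay. It lies 130 to 180 mm to the left or right of the dispenser's own x axis.
- bay_full: The other bay, of the same make, on the other side of the outlet: a blank lies in it already.
- old_blank: The blank that already lies in the other bay (same 44 x 10 mm disc; origin: centre of its underside). Leave it alone.
- bar_stub: Brass bar stub 30 mm across and 55 mm high, standing loose on the bench 155 to 170 mm ahead of the magazine's axis, beyond the outlet. Origin: centre of its underside. Leave it alone.
- blank2: Blank number 2 from the bottom of the magazine's stack, same disc of 44 x 10 mm; origin: centre of its underside, 10 mm above the bench at the start. Must stay in the magazine (it drops by 10 mm after the press).
- blank3: Blank number 3 from the bottom of the magazine's stack, same disc of 44 x 10 mm; origin: centre of its underside, 20 mm above the bench at the start. Must stay in the magazine (it drops by 10 mm after the press).
- hammer: Bystander: loose hammer, lies at the far edge of the work area, left. Leave it alone.
- screwdriver: Bystander: loose screwdriver, lies on the near right. Leave it alone.
- wrench: Bystander: loose wrench, lies at the far edge, right. Leave it alone.
- oil_bottle: Bystander: loose white bottle, 48 mm across, 120 mm tall, stands on the near left. Leave it alone.
- v_block: Bystander: loose V-block, 50 x 45 x 40 mm dark steel, on the left. Leave it alone.
- try_square: Bystander: loose try square, 90 mm wooden stock, steel blade, on the right. Leave it alone.
- magazine (a point): Point on the bench on the magazine's axis (the same point as the dispenser's origin).
Mind the look-alikes: they are no part of the job. Leave any red or yellow look-alike of the bay_empty alone. What is shaped like the dispenser but red is not meant.

How it is judged:
On the way, in this order (a step that is already met when the one before it is completed fails the run):
1. the plunger is pressed fully down by the fingers (within 3 mm of its stop) (value of joint plunger above 0.028 m and contact force between the fingers and plunger above 0.5 N), for 0.05 s.
2. the plunger is back up and one blank lies outside the outlet (value of joint plunger below 0.004 m and x of blank1 in the frame of dispenser above 0.06 m and horizontal distance between each of blank2, blank3 and magazine below 0.01 m), for 0.2 s.
At the end, for the whole second after the job is handed in: The ejected blank lies flat and at rest between the rails of the empty bay, its centre within 24 mm of the bay's middle along the rails; the plunger is up (within 4 mm); the other two blanks are in the magazine (within 10 mm of its axis) and the old blank is in its bay (y of blank1 in the frame of bay_empty between -0.024 and 0.024 m and x of blank1 in the frame of bay_empty between -0.02 and 0.02 m and height (world z) of blank1 below 0.003 m and angle between blank1's own z axis and vertical below 0.08 rad and linear speed of blank1 below 0.01 m/s and value of joint plunger below 0.004 m and horizontal distance between each of blank2, blank3 and magazine below 0.01 m and y of old_blank in the frame of bay_full between -0.024 and 0.024 m); the robot touches nothing.
It fails at once if the ejected blank is lifted or tipped (more than 6 mm off the bench or 0.35 rad) (height (world z) of blank1 above 0.006 m or angle between blank1's own z axis and vertical above 0.35 rad).
It fails at once if another blank leaves the magazine (horizontal distance between any of blank2, blank3 and magazine above 0.015 m or distance of any of blank2, blank3 from where it was at the start of the episode above 0.025 m).
It fails at once if the blank in the full bay is moved by more than 15 mm (distance of old_blank from where it was at the start of the episode above 0.015 m).
It fails at once if a bystander is moved by more than 20 mm or the stub or the bottle is tipped (distance of any of bar_stub, hammer, screwdriver, wrench, oil_bottle, v_block, try_square from where it was at the start of the episode above 0.02 m or angle between any of bar_stub, oil_bottle's own z axis and vertical above 0.4 rad).
It also fails if it takes over 58 s, if anything falls off the work surface, if the arm or the gripper's body presses on something with over 40 N, if the wrist force passes 120 N, or if a joint passes its speed limit or range.

## Robot

A 6-joint arm with a two-finger parallel gripper is mounted at the origin on the work surface. World frame = base frame: x ahead of the robot, y to its left, z up, the work surface at z = 0. Lengths are in m, angles in rad, forces in N, time in s.
With the tool pointing down it reaches from about 0.35 to 1 m from the base axis. Payload 7.1 kg.
Tool frame: the origin (TCP) lies between the finger pads; the fingertips stand 22 mm ahead of it and the grasp point (between the pads) lies 3 mm ahead of it; x points along the fingers, y is the direction in which the jaws open and shut, and the axes are right-handed (so a half turn about x gives the same grasp; the last joint's range is limited). The gripper opens to 85 mm and grips with 20 to 120 N. Pads are 22 mm wide; open, the fingers measure 114 mm over their backs; the gripper's body (76 mm by 85 mm) begins 54 mm behind the grasp point. The pads swing forward as they close: fully open they stand 13 mm farther back than shut.
Start: joints at [-1.335, 0.423, 1.63, -0, 1.089, -0.019], TCP at [0.158, -0.605, 0.253] pointing down, gripper open.
Joint ranges: [-3, 3], [-0.9, 2.11], [0.09, 2.58], [-1.31, 4.45], [0.11, 2.69], [-2.54, 2.54]. Speed limits (rad/s): [2.39, 2.39, 3.01, 3.14, 3.14, 3.14].

## Interface

Orientations are given as a rotation vector (axis times angle).
In Python, from rig import manip gives the robot as it stands. The module is installed in compiled form; this text tells all that it offers. Calls block until the motion is done:
- manip.move_to(position, orientation): joint-space move of the TCP to a pose.
- manip.servo_line(position, orientation=None, rate=0.15): straight line of the TCP; orientation=None keeps the orientation; rate is the mean speed in m/s.
- manip.set_joints(angles): joint-space move.
- manip.command_gripper(opening, f_grip=None): finger opening in m; f_grip is the grip in N (None keeps the last); returns when the fingers have stopped.
- manip.hold(seconds).
- manip.solve_ik(position, orientation): joint angles nearest the present ones, or None.
- manip.camera(name): name is "scene" or "side" or "wrist"; returns a dict with "image" (420x560x3 uint8, red, green, blue), "fx", "fy", "cx", "cy" (pixels), "cam_to_world" (4x4, takes a point from camera to world coordinates); the wrist camera has in their place "mount" (4x4, takes a point from camera to tool coordinates, whose origin is the TCP and whose axes are the tool frame's). Camera axes: x right, y down, z forward; pixel columns grow to the right and rows downward; lengths in m; the calibration is good to about 2 mm. A picture is of the moment at which its call begins: read the wrist's pose just before it. There is no depth.
A pose or a line that the arm cannot do raises manip.IKError and nothing moves.
- manip.sign_off(): hands the job in, once; it reports no verdict.
Readings, each from a call of its own:
- manip.get_time(): time.
- manip.get_joint_positions(): joint angles.
- manip.get_joint_vel(): joint speeds.
- manip.get_tau(): joint torques, N m.
- manip.get_position(): TCP position.
- manip.get_ee_rot(): TCP orientation.
- manip.get_contact_force(): force on the tool from outside, world axes, zero at the start.
- manip.get_torque(): the same for the moment, N m.
- manip.get_width(): finger opening in m.
Only numpy, scipy, OpenCV 4.12 (cv2) and the standard library are available. Lean on these libraries where they do the work, as an engineer would, in place of code of your own. Each camera call takes 0.05 s, during which the arm holds its last target.

## Working session

There is one attempt and no reset: what is moved stays moved. The work goes in short steps, each a Python script; the robot and the scene stay as the last script left them, time stands still between calls to the robot, and variables do not carry over. Pictures are saved under pics/ and viewed, and the job is handed in when it is done.

```bash
mkdir -p pics
python3 - <<'E'
from rig import manip
import cv2,numpy as np
for n in ["scene","side","wrist"]:
    c=manip.camera(n); cv2.imwrite(f"pics/{n}0.png",c["image"][:,:,::-1])
    print(n,c["fx"],c["fy"],c["cx"],c["cy"]); print(np.round(c.get("cam_to_world",c.get("mount")),4))
print(manip.get_time(),manip.get_position(),manip.get_ee_rot())
E
```

```text
scene 426.47574365448367 426.47574365448367 282.72974924856135 204.53744793336014
[[ 0.0689  0.8558 -0.5127  1.0657]
 [ 0.9976 -0.0608  0.0327 -0.0669]
 [-0.0031 -0.5137 -0.858   1.0158]
 [ 0.      0.      0.      1.    ]]
side 481.8211193484639 481.8211193484639 272.06397516686536 212.9421532213679
[[-0.9796 -0.1405  0.1437  0.337 ]
 [-0.2003  0.6247 -0.7548  1.1236]
 [ 0.0163 -0.7681 -0.6401  1.0865]
 [ 0.      0.      0.      1.    ]]
wrist 305.29756190876833 305.29756190876833 280.1333819884704 205.51314969695045
[[ 5.000e-04 -3.089e-01  9.511e-01 -1.208e-01]
 [ 1.000e+00  2.000e-04 -5.000e-04 -1.000e-04]
 [-1.000e-04  9.511e-01  3.089e-01 -7.950e-02]
 [ 0.000e+00  0.000e+00  0.000e+00  1.000e+00]]
0.15 [ 0.15746099 -0.60443843  0.25273684] [ 2.08599359  0.26846501 -2.08631961]
```

View pics/scene0.png

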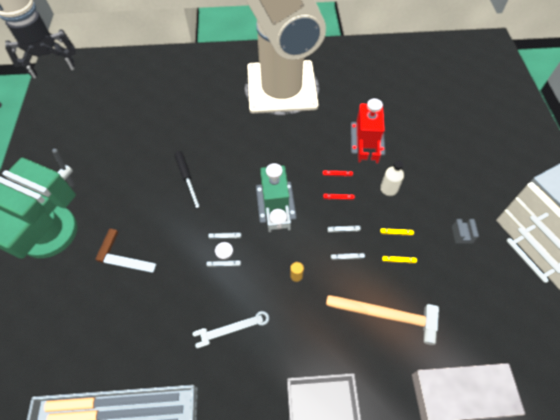

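View pics/side0.png

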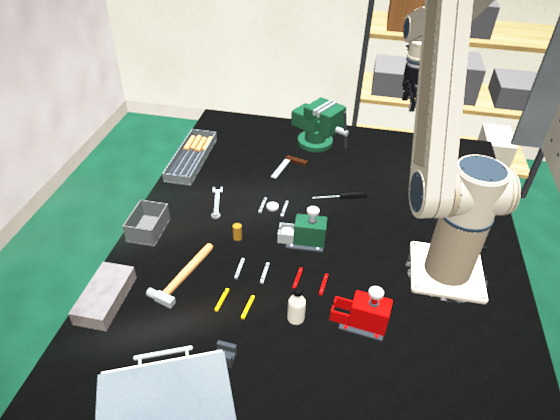

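The scene shows these candidates:
- **Dispenser:** green at (276,195). The red one at (370,130) is a look-alike.
- **Empty bay:** plain steel rails at (344,229)/(348,256). The look-alikes are red at (338,173)/(339,197) and yellow at (397,232)/(399,260).
- **Full bay:** at (224,250).

I choose the green dispenser and the steel bay on the robot's left (image right). Next I'll check both in close crops.

Run:
```python
import cv2
a=cv2.imread("pics/scene0.png")[150:300,195:425]; cv2.imwrite("pics/sc_crop.png",cv2.resize(a,None,fx=3.4,fy=3.4,interpolation=cv2.INTER_CUBIC))
a=cv2.imread("pics/side0.png")[180:330,200:400]; cv2.imwrite("pics/si_crop.png",cv2.resize(a,None,fx=4,fy=4,interpolation=cv2.INTER_CUBIC))
```

```text
(no output)
```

View pics/sc_crop.png

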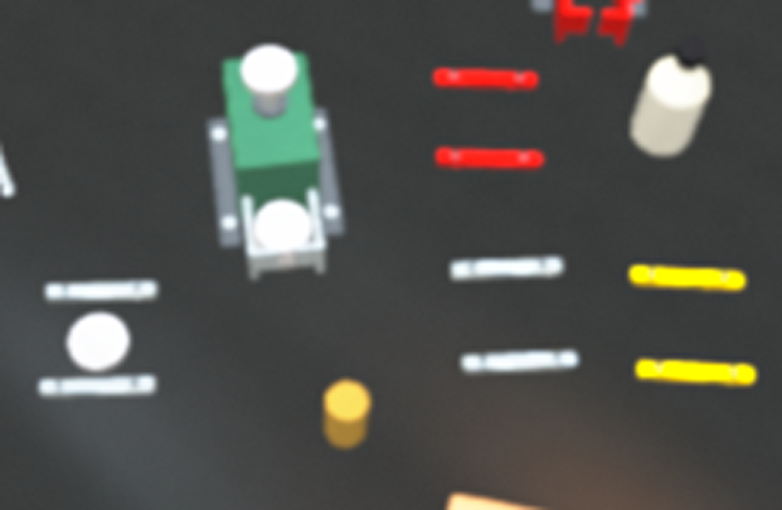

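View pics/si_crop.png

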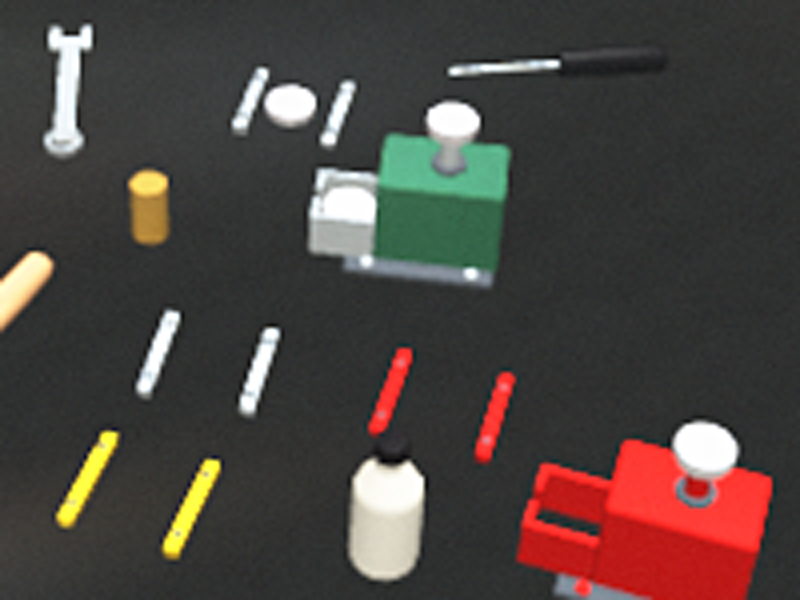

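```bash
cat > h.py <<'E'
from rig import manip
import cv2,numpy as np
from scipy.spatial.transform import Rotation as R
def ray(c,u,v,z,T=None):
    T=c["cam_to_world"] if T is None else T
    d=T[:3,:3]@np.array([(u-c["cx"])/c["fx"],(v-c["cy"])/c["fy"],1]); o=T[:3,3]
    return o+d*(z-o[2])/d[2]
def proj(c,p,T=None):
    T=c["cam_to_world"] if T is None else T
    q=np.linalg.inv(T)@np.append(p,1); return np.array([c["fx"]*q[0]/q[2]+c["cx"],c["fy"]*q[1]/q[2]+c["cy"]])
def rot(yaw):  # tool x down, tool y (jaw) along yaw
    x=np.array([0,0,-1.]); y=np.array([np.cos(yaw),np.sin(yaw),0]); return R.from_matrix(np.array([x,y,np.cross(x,y)]).T).as_rotvec()
E
python3 - <<'E'
from h import *
s=manip.camera("scene"); d=manip.camera("side")
S={'plunger':(269,68,.133),'blank3':(282,225,.03),'n1':(452,269,.009),'n2':(563,266,.009),'f1':(462,363,.009),'f2':(577,360,.009),'stub':(347,400,.055),
'housTL':(222,62,.085),'housTR':(305,55,.085),'housBL':(236,165,.085),'housBR':(320,160,.085),'old':(98,341,.01),'bottle':(690,60,.12),'stripL0':(218,123,.005),'stripL1':(230,243,.005),'stripR0':(319,112,.005),'stripR1':(334,230,.005)}
D={'plunger':(453,121,.133),'blank3':(349,200,.03),'f1':(171,314,.009),'f2':(143,392,.009),'n1':(274,331,.009),'n2':(247,411,.009),'stub':(149,182,.055),'old':(290,103,.01),'bottle':(392,447,.12)}
for k,(u,v,z) in S.items(): print(k,np.round(ray(s,195+u/3.4,150+v/3.4,z),4))
print()
for k,(u,v,z) in D.items(): print(k,np.round(ray(d,200+u/4,180+v/4,z),4))
print(R.from_rotvec(manip.get_ee_rot()).as_matrix().round(3))
E
```

```text
plunger [ 0.4348 -0.0479  0.133 ]
blank3 [ 0.5116 -0.0444  0.03  ]
n1 [0.5486 0.0862 0.009 ]
n2 [0.5521 0.1732 0.009 ]
f1 [0.6284 0.0839 0.009 ]
f2 [0.6321 0.1707 0.009 ]
stub [ 0.671 -0.008  0.055]
housTL [ 0.392  -0.0835  0.085 ]
housTR [ 0.3899 -0.0178  0.085 ]
housBL [ 0.4882 -0.077   0.085 ]
housBR [ 0.4883 -0.0134  0.085 ]
old [ 0.5914 -0.1898  0.01  ]
bottle [0.4408 0.2714 0.12  ]
stripL0 [ 0.3964 -0.0909  0.005 ]
stripL1 [ 0.511 -0.086  0.005]
stripR0 [ 0.3914 -0.006   0.005 ]
stripR1 [ 0.505  -0.0027  0.005 ]

plunger [ 0.4283 -0.0418  0.133 ]
blank3 [ 0.5078 -0.0473  0.03  ]
f1 [0.6238 0.0917 0.009 ]
f2 [0.6241 0.1758 0.009 ]
n1 [0.5412 0.0924 0.009 ]
n2 [0.5438 0.1776 0.009 ]
stub [ 0.6658 -0.0058  0.055 ]
old [ 0.5851 -0.1852  0.01  ]
bottle [0.4229 0.2853 0.12  ]
[[-0.     0.252 -0.968]
 [ 0.001 -0.968 -0.252]
 [-1.    -0.001 -0.   ]]
```

The crops confirm the choice: the green dispenser with its head up, and the empty steel bay. The two cameras agree to about 6 mm. I'll hover above the plunger and check with the wrist camera.

```bash
cat >> h.py <<'E'
def wrist(name=None):
    p=manip.get_position(); r=manip.get_ee_rot(); c=manip.camera("wrist")
    T=np.eye(4); T[:3,:3]=R.from_rotvec(r).as_matrix(); T[:3,3]=p; T=T@c["mount"]
    if name: cv2.imwrite(name,c["image"][:,:,::-1])
    return c,T
E
python3 - <<'E'
from h import *
import pickle
manip.command_gripper(0.0)
manip.move_to([0.4315,-0.005,0.25],rot(0))
c,T=wrist("pics/w1.png"); pickle.dump((c,T),open("w1.pkl","wb"))
print(manip.get_position(),manip.get_time(),manip.get_joint_positions())
print(proj(c,[.4315,-.045,.133],T),proj(c,[.51,-.046,.03],T))
E
```

```text
[ 0.43174387 -0.00556313  0.25002724] 3.4167 [-4.03934811e-02  1.39369719e-01  2.04059607e+00 -1.03571755e-04
  9.61420280e-01 -3.91546028e-02]
[279.6213966  251.59272018] [345.97611813 212.85863247]
```

View pics/w1.png

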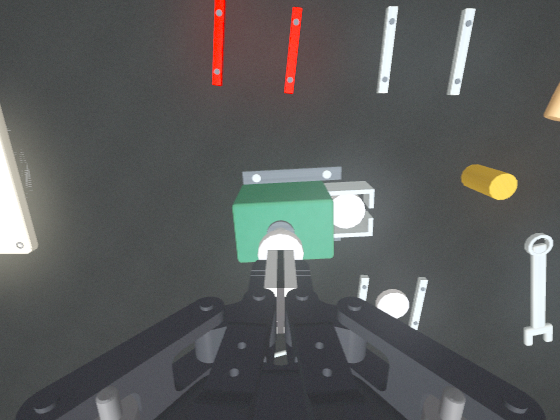

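In the wrist view the plunger head is at about (281,249) and blank3 at (347,211), both within 2 px of prediction. The bay rails are at (382..392, 7..92) and (454..468, 10..94). I'll press slowly and log the force.

Run:
```python
from h import *
import pickle
c,T=pickle.load(open("w1.pkl","rb"))
for k,(u,v,z) in {'plg':(281,249,.133),'b3':(347,211,.03),'n2':(392,7,.009),'n1':(382.5,92,.009),'f2':(467.5,10,.009),'f1':(454,94,.009),'s0':(243,183,.005),'s1':(341,177,.005),'old':(392,304,.01)}.items(): print(k,ray(c,u,v,z,T).round(4))
o=rot(0); x,y=.4320,-.0465
manip.move_to([x,y,.25],o)
manip.servo_line([x,y,.165],rate=.1)
f0=manip.get_contact_force()
z=.157
manip.servo_line([x,y,z],rate=.05)
for z in [.150,.143,.136,.130,.126,.1235,.1215]:
    manip.servo_line([x,y,z],rate=.03)
    f=manip.get_contact_force(); print(z,manip.get_position()[2].round(4),(f-f0).round(1),round(manip.get_time(),2))
    if f[2]-f0[2]>35: break
```

```text
plg [ 0.4327 -0.0425  0.133 ]
b3 [ 0.5111 -0.0437  0.03  ]
n2 [0.5474 0.1711 0.009 ]
n1 [0.5461 0.089  0.009 ]
f2 [0.6257 0.1684 0.009 ]
f1 [0.626  0.0869 0.009 ]
s0 [ 0.3864 -0.0157  0.005 ]
s1 [ 0.5066 -0.0083  0.005 ]
old [ 0.5874 -0.1874  0.01  ]
0.15 0.1503 [-0.7  0.1  6.7] 5.4
0.143 0.1433 [-0.5  0.4  7.7] 5.78
0.136 0.1363 [-1.1  0.4  8. ] 6.17
0.13 0.1304 [-1.7  0.5  8.2] 6.52
0.126 0.1264 [-1.5  0.3  8.9] 6.8
0.1235 0.124 [-1.6  0.3  8.8] 7.05
0.1215 0.1238 [-9.8  1.5 39.2] 7.3
```

Run:
```python
from h import *
import pickle
manip.hold(.15); print(manip.get_contact_force().round(1))
x,y=.4320,-.0465
manip.servo_line([x,y,.165],rate=.06)
manip.servo_line([x,y,.25],rate=.2)
manip.move_to([.56,-.11,.25],rot(0))
c,T=wrist("pics/w2.png"); pickle.dump((c,T),open("w2.pkl","wb"))
s=manip.camera("scene"); a=s["image"][150:300,195:425,::-1]; cv2.imwrite("pics/s2.png",cv2.resize(a,None,fx=3.4,fy=3.4,interpolation=cv2.INTER_CUBIC))
d=manip.camera("side"); a=d["image"][180:330,200:400,::-1]; cv2.imwrite("pics/d2.png",cv2.resize(a,None,fx=4,fy=4,interpolation=cv2.INTER_CUBIC))
print(manip.get_time())
```

```text
[-9.6  1.3 39. ]
9.675
```

View pics/w2.png

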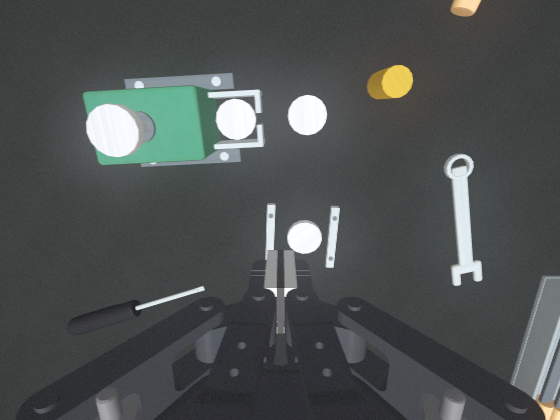

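View pics/d2.png

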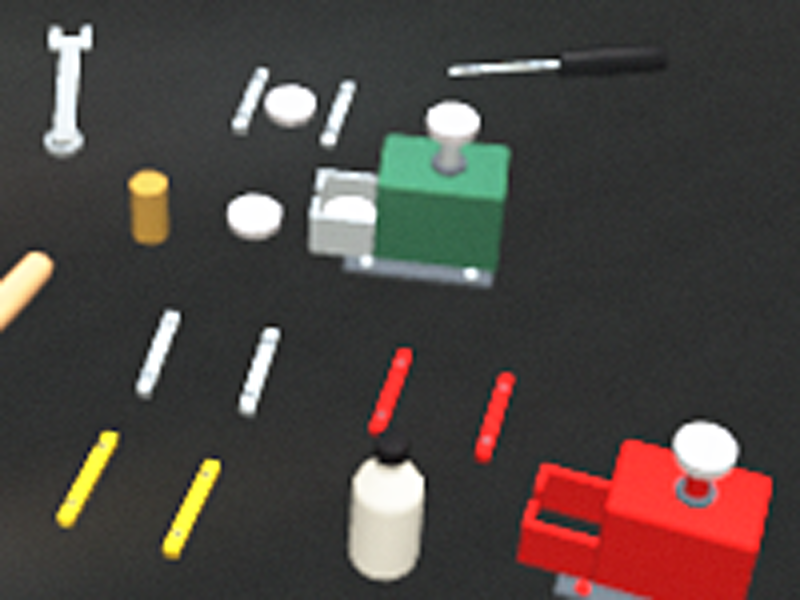

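The blank is out at wrist px (307,115), the plunger is up, and the remaining stack is in the magazine at (236,119). The stub and old blank are where they were. Next I locate the blank precisely and go in behind it with a narrow two-finger cradle (jaw along x, 20 mm gap).

Run:
```python
from h import *
import pickle
c,T=pickle.load(open("w2.pkl","rb")); s=manip.camera("scene");d=manip.camera("side")
a=cv2.imread("pics/s2.png")
print(ray(c,307,115,.01,T).round(4), 'side',ray(d,200+255/4,180+214/4,.01).round(4),'stub',ray(c,397,82,.055,T).round(4),'old',ray(c,304.5,237,.01,T).round(4))
g=cv2.cvtColor(s["image"],cv2.COLOR_RGB2GRAY); r=g[225:262,265:300]>180
ys,xs=np.nonzero(r); n,l,st,ce=cv2.connectedComponentsWithStats(r.astype(np.uint8)); 
for i in range(1,n): print(st[i],ce[i]+[265,225],ray(s,*(ce[i]+[265,225]),.008).round(4))
```

```text
[ 0.5885 -0.0394  0.01  ] side [ 0.5842 -0.0353  0.01  ] stub [ 0.6698 -0.0082  0.055 ] old [ 0.5893 -0.1888  0.01  ]
[12  0  4  1  4] [278.5 225. ] [ 0.5264 -0.0441  0.008 ]
[  8  14  17  16 219] [281.17351598 246.26484018] [ 0.5894 -0.0412  0.008 ]
```

View pics/s2.png

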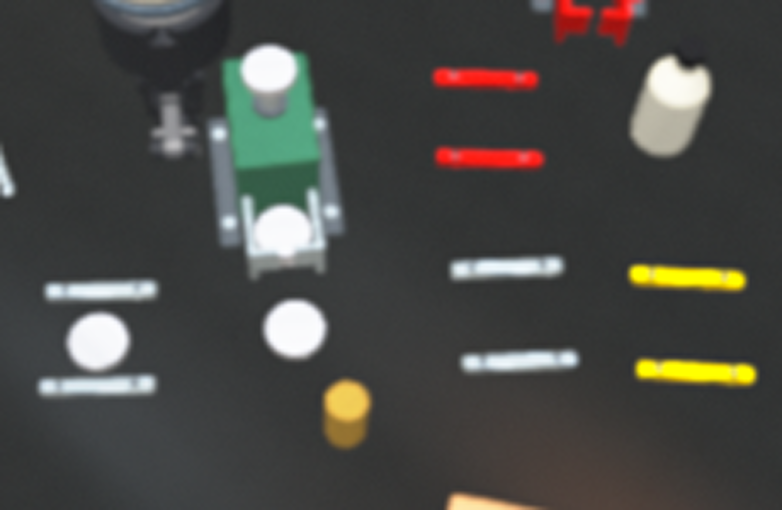

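Run:
```python
from h import *
import pickle
manip.command_gripper(.02); print(manip.get_width())
x=.588
manip.move_to([x,-.098,.12],rot(0))
f0=manip.get_contact_force()
manip.servo_line([x,-.098,.05],rate=.12)
manip.servo_line([x,-.098,.026],rate=.04); print((manip.get_contact_force()-f0).round(1))
manip.servo_line([x,.02,.026],rate=.05); print((manip.get_contact_force()-f0).round(1))
c,T=wrist("pics/w3.png"); pickle.dump((c,T),open("w3.pkl","wb"))
print(manip.get_position(),manip.get_time())
d=manip.camera("side"); a=d["image"][180:330,200:400,::-1]; cv2.imwrite("pics/d3.png",cv2.resize(a,None,fx=4,fy=4,interpolation=cv2.INTER_CUBIC))
```

```text
0.020285254940437487
[ 0.6 -1.  -0.5]
[ 1.   0.4 -1. ]
[0.58799571 0.01986307 0.02599954] 14.7333
```

View pics/w3.png

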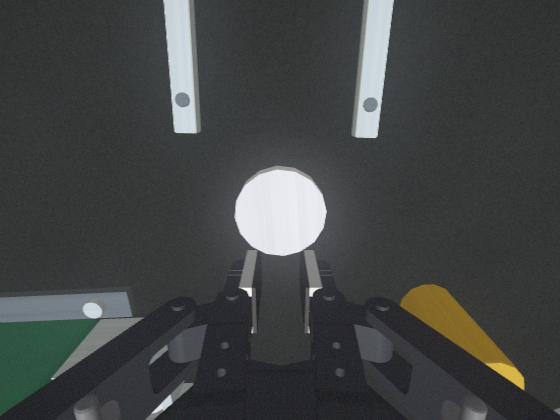

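View pics/d3.png

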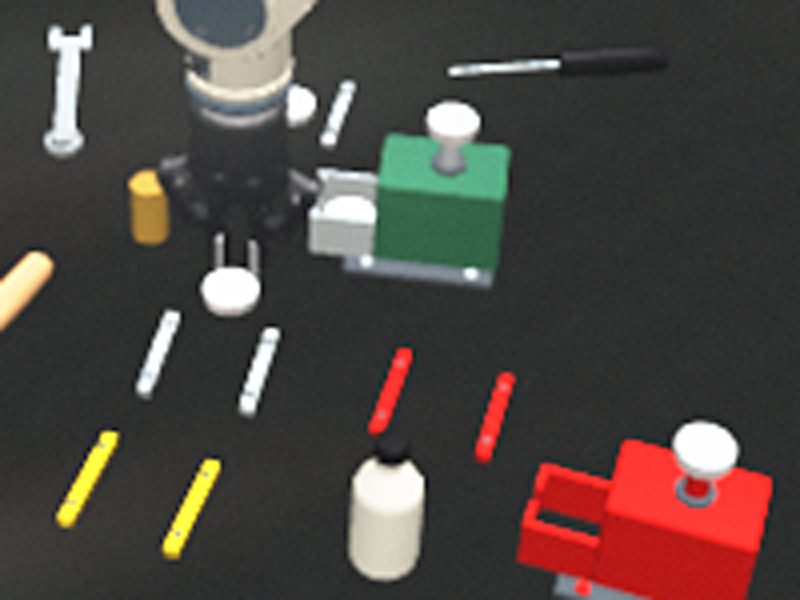

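The blank is cradled at wrist px (281,210). The rail mouths are at (186,132) and (366,137), so it is nearly centred. I'll measure from this close view and push on.

Run:
```python
from h import *
import pickle
c,T=pickle.load(open("w3.pkl","rb"))
for k,(u,v,z) in {'disc':(281,211,.01),'nA':(186.5,133,.009),'fA':(366,137,.009),'nB':(178,0,.009),'fB':(379,0,.009)}.items(): print(k,ray(c,u,v,z,T).round(4))
b=ray(c,281,211,.01,T); m=(ray(c,186.5,133,.009,T)+ray(c,366,137,.009,T))/2
dy=b[1]-manip.get_position()[1]; yc=m[1]+.042; print(dy,yc)
yt=.5*(yc+.130)-dy; print('target',yt)
f0=manip.get_contact_force()
manip.servo_line([.5865,.06,.026],rate=.05); print((manip.get_contact_force()-f0).round(1))
manip.servo_line([.5865,yt,.026],rate=.04); print((manip.get_contact_force()-f0).round(1))
manip.hold(.1)
manip.servo_line([.5865,yt-.03,.026],rate=.06)
manip.servo_line([.5865,yt-.03,.25],rate=.2)
c,T=wrist("pics/w4.png"); pickle.dump((c,T),open("w4.pkl","wb"))
print(manip.get_position(),manip.get_time())
```

```text
disc [0.5885 0.0523 0.01  ]
nA [0.5469 0.0883 0.009 ]
fA [0.6261 0.0866 0.009 ]
nB [0.5484 0.1389 0.009 ]
fB [0.6266 0.1389 0.009 ]
0.03239896601791649 0.12943453999836588
target 0.09731830398126644
[ 0.4 -0.6  1.2]
[ 0.5 -1.3  1.4]
[0.5857301  0.06727996 0.24863444] 18.8833
```

View pics/w4.png

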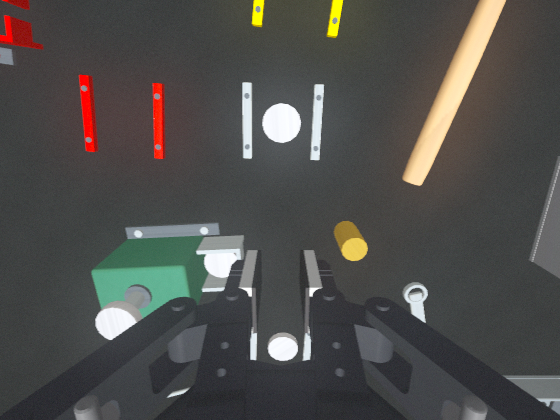

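The blank is at (281,123). The rails span rows 83–159, so it sits between them and about 2 mm from the middle. I'll take one last overall look and then hand in.

Run:
```python
from h import *
manip.hold(.3)
s=manip.camera("side"); a=s["image"][160:350,140:400,::-1]; cv2.imwrite("pics/d5.png",cv2.resize(a,None,fx=3,fy=3,interpolation=cv2.INTER_CUBIC))
c,T=wrist(); print(ray(c,281.5,123,.01,T),np.abs(manip.get_joint_vel()).max(),manip.get_contact_force().round(1))
```

```text
[0.58813412 0.12874003 0.01      ] 0.0025938833450345317 [ 0.6  0.4 -0.4]
```

View pics/d5.png

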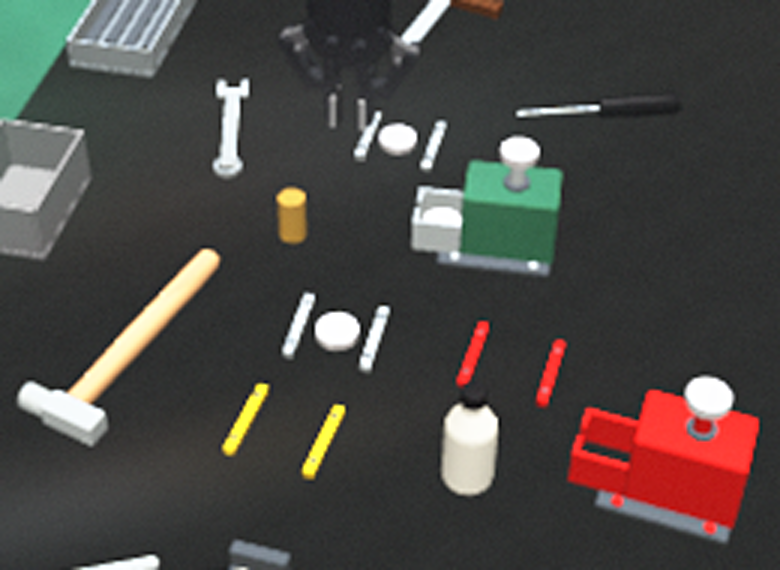

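The side view shows the blank at (337,330) in the empty steel bay, the plunger up at (520,152), and the old blank, stub and bottle unmoved.

```bash
python3 -c "
from rig import manip
manip.sign_off(); print(manip.get_time())"
```

```text
the job is handed in; nothing more can be done
the job is handed in; nothing more can be done
```

I pressed the green dispenser's plunger once, slowly, with the fingers shut. The force jumped to about 39 N at the hard stop, and after release the plunger came back up. One blank slid out, and I pushed it along the bench with two slightly open fingertips into the empty steel bay on the left. Then I backed off and lifted clear.

The last pictures put the blank at about (0.588, 0.129), within about 2 mm of the bay's middle both along and across the rails. They also showed the plunger up, the remaining stack in the magazine, and the old blank, stub and other bystanders in view where they were. The robot was clear, and I handed in at about 19 s on its clock.

No check failed. The cameras disagreed with each other by about 4 to 8 mm on most points and up to about 2 cm on the bottle, which I did not need. That was small enough for this job, and I relied on the close wrist views.

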